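# Feed a board past the spring stops of a jig

### The arm

A 6-joint arm with a two-finger parallel gripper is mounted at the origin on a cart in front of the work surface, level with it; the furniture and walls round the work are solid. World frame = base frame: x ahead of the robot, y to its left, z up, the work surface at z = 0. Lengths are in m, angles in rad, forces in N, time in s.
With the tool pointing down it reaches from about 0.35 to 0.975 m from the base axis. Payload 17.4 kg.
Tool frame: the origin (TCP) lies midway between the tips of the shut fingers; the grasp point (between the pads) lies 19 mm behind it; y points along the fingers, z is the direction in which the jaws open and shut, and the axes are right-handed (so a half turn about y gives the same grasp; the last joint's range is limited). The gripper opens to 85 mm and grips with 20 to 120 N. Pads are 22 mm wide; open, the fingers measure 114 mm over their backs; the gripper's body (76 mm by 85 mm) begins 54 mm behind the grasp point. The pads swing forward as they close: fully open they stand 13 mm farther back than shut.
Start: joints at [-1.213, 0.116, 1.442, -0, 1.584, -0.038], TCP at [0.26, -0.623, 0.231] pointing down, gripper open.
Joint ranges: [-2.83, 2.83], [-0.83, 2.19], [0.07, 2.5], [-1.14, 4.28], [0.01, 3], [-2.97, 2.97]. Speed limits (rad/s): [1.89, 1.89, 2.22, 3.14, 3.14, 3.14].

### API

Orientations are given as a unit quaternion [x, y, z, w].
In Python, from bench import ctrl gives the robot as it stands.
- The arm moves only by the shell command python3 -m creep 'ROWS' [FORCE]. ROWS is JSON, a list of rows, each a list of 3 entries, a list of its own where there are three numbers: the shift along the world's x, y, z in m, then the turn about the world's z in rad, then the closure, from 0 (fully open) to 1 (shut). In form: [[[x, y, z], turn, jaw], ...]. A call has 1 to 20 rows; each row is the pose to reach, as a shift and turn from the pose commanded when the call began; what a row does not reach only later rows make up. A row lasts 1/8 s, in which the tool goes at most 62.5 mm and 10.7 degrees, less where a joint would pass 70% of its speed; a pose out of reach is approached as far as the arm can. A call with a gripper value outside its range is refused whole. The fingers move at their own pace and stop on an object; FORCE is the grip in N (left out, the last holds). Time passes only in rows, so rows that repeat a pose let the fingers close. It gives the time, the measured TCP pose, the force and the opening at its end, in the units of the state.
- ctrl.sense(): the state, without advancing time (a new reading comes with each control period).
- ctrl.grab_frame(name): name is "scene" or "side" or "wrist"; returns a dict with "pixels" (384x512x3 uint8, blue, green, red), "fov_y" (degrees; the focal length in pixels is half the picture's height over the tangent of half this angle, whatever the lens; pixels are square), "cx", "cy" (the principal point, pixels), "distortion" ([k1, k2, p1, p2, k3] as OpenCV has them; the pictures are not rectified), "R" (3x3) and "t" (3): a world point X has camera coordinates R X + t. Camera axes: x right, y down, z forward; pixel columns grow to the right and rows downward; lengths in m; the calibration is good to about 2 mm. A picture is of the moment at which its call begins. There is no depth.
- ctrl.hand_in(): hands the job in, once; it reports no verdict.
The state is a dict: "time": time; "joint_positions": joint angles; "joint_vel": joint speeds; "tau": joint torques, N m; "tool_pos": TCP position; "eef_rot": TCP orientation; "ft_force": force on the tool from outside, world axes, zero at the start; "ft_torque": the same for the moment, N m; "width": finger opening in m.
Only numpy, scipy, OpenCV 4.12 (cv2) and the standard library are available. Lean on these libraries where they do the work, as an engineer would, in place of code of your own. Each camera call takes 0.05 s, during which the arm holds its last target.

### The job

The board square in the feeding jig is held back by two spring stops. With a fingertip press down the metal strip behind the board, and while holding it down push the board along the jig, over the lowered stops, until it is fully home against the end fence; then let the strip rise so that the stops stand up behind the board. Do not lift the board or grasp anything, and leave the sanding block, the jar and the oak offcut beside the jig where they are.

Things in the scene. Friction and masses are not known exactly. Their poses are not given: they have to be found in the camera images.
- jig: wooden feeding jig fixed to the bench, 118 mm wide (its x), 360 mm long (its y); origin mid-width on the bench top, z up. The board is pushed along jig +y. Channel floor 28 mm above the bench; side fences 14 mm higher, 92 mm apart, from y = -135 to +150 mm; end fence face at y = +150. A slot 50 mm wide in mid-floor holds the 46 mm wide metal strip, y = -188 to +45
- stop_bar (a joint): depth (m) of the stop bar: 0 risen, 0.012 fully down; from 0.007 its two stops are below the floor. Strip and stops are one rigid sprung piece that goes straight down wherever the strip is pressed: about 2 N starts it, 7 N holds it fully down; let go, it rises. A fingertip can slide along the strip while its front pushes the board's rear edge
- press_area (a point): middle of the ribbed end of the metal strip, behind the board: jig x = 0, y = -160 mm, on the strip's top at rest, 26.5 mm above the bench and 1.5 mm below the floor (point fixed to the jig). Left of the work a fixed white panel stands in front of the bench (y over 0.43 m, x 0.37 to 0.48 m, top at z = 0.37 m): an arm that starts beside it must draw back first
- stops_line (a point): point midway between the two steel stops at floor height: jig x = 0, y = +20 mm (fixed to the jig). The stops, 8 mm thick along y and 11 mm wide, stand at jig x = +-34.5 mm beside the strip (58 mm free between them) and stick up 7 mm above the floor at rest
- board_center (a point): centre of the cream board square, 120 mm long (its own x, along the channel), 86 mm wide, 10 mm thick, 0.09 kg, loose on the channel floor. At the start its front edge is 4 to 24 mm short of the stops; home against the end fence its centre is at jig y = +90 mm, its rear edge 6 mm beyond the stops
- sand_block: cork sanding block 62x113x28 mm lying beyond the ribbed end of the jig; bystander; origin at its underside
- screw_jar: white jar of screws with a red lid, 65 mm across and 79 mm tall, beyond the jig's end fence; bystander; origin at its underside
- oak_block: oak offcut 44x90x27 mm beyond the jig's end fence; bystander; origin at its underside
There are look-alikes about, which are no part of the job. There is more than one size of the part that bears board_center; the job needs the larger.

How it is judged:
On the way:
1. the strip is pressed down (7 mm or more) while the board is still behind the stops (value of joint stop_bar above 0.007 m and y of board_center in the frame of jig below -0.037 m), for 0.1 s.
At the end, for the whole second after the job is handed in: The board lies flat on the channel floor at rest, its front edge within 3.5 mm of the end fence and square to it, and the stop bar has risen fully (within 1.5 mm) so that the stops stand behind the board (y of board_center in the frame of jig between 0.0865 and 0.093 m and z of board_center in the frame of jig between 0.03 and 0.036 m and angle between board_center's own z axis and vertical below 0.04 rad and angle between the x axis of board_center and the y axis of jig, either way round below 0.08 rad and value of joint stop_bar below 0.0015 m and linear speed of board below 0.01 m/s); the robot touches nothing.
It fails at once if the board is lifted (centre more than 10 mm above its lying height) or tipped (more than 0.15 rad) (z of board_center in the frame of jig above 0.043 m or angle between board_center's own z axis and vertical above 0.15 rad).
It fails at once if the stop bar is let up (less than 4 mm down) while the board is over the stops (value of joint stop_bar below 0.004 m and y of board_center in the frame of jig between -0.034 and 0.076 m).
It fails at once if a bystander is moved more than 20 mm (distance of any of sand_block, screw_jar, oak_block from where it was at the start of the episode above 0.02 m).
It also fails if it takes over 42 s, if anything falls off the work surface, if the arm or the gripper's body presses on something with over 40 N, if the wrist force passes 120 N, or if a joint passes its speed limit or range.

## Working session

There is one attempt and no reset: what is moved stays moved. The work goes in short steps, Python scripts to look and compute and a shell command to move; the robot and the scene stay as the last step left them, time stands still between calls to the robot, and variables do not carry over. Pictures are saved under pics/ and viewed, and the job is handed in when it is done.

```bash
ls; mkdir -p pics
python3 - <<'E'
from bench import ctrl
import cv2
s=ctrl.sense();print(s)
for n in("scene","side","wrist"):
    f=ctrl.grab_frame(n);cv2.imwrite(f"pics/{n}0.png",f["pixels"]);print(n,f["fov_y"],f["cx"],f["cy"],f["distortion"],f["R"],f["t"])
E
```

```text
pics
{'time': 0.0, 'joint_positions': array([-1.21281942e+00,  1.16501816e-01,  1.44228612e+00, -2.41083991e-06,
        1.58399933e+00, -3.77952233e-02]), 'joint_vel': array([-0.00093692, -0.00043297,  0.00025924,  0.00068696, -0.00112887,
        0.00138127]), 'tau': array([-5.97218445e-05, -7.31992865e+01, -6.32482767e+01, -8.66438381e-05,
        6.21097279e-03,  2.21290105e-05]), 'tool_pos': array([ 0.26015167, -0.62264017,  0.23053855]), 'eef_rot': array([-0.13908327,  0.69372384, -0.6928902 ,  0.13894693]), 'ft_force': array([ 0.81552689, -0.94572949, -0.84275683]), 'ft_torque': array([ 0.04745407, -0.04460782,  0.03671461]), 'width': 0.08553403117212746}
scene 52.91115283674898 254.56832962659126 189.64793707533693 [-0.0181073  0.         0.         0.         0.       ] [[-0.82879064 -0.55942216  0.01236614]
 [-0.41081158  0.59332004 -0.69224648]
 [ 0.37992094 -0.57880756 -0.72155519]] [0.43774065 0.25118038 1.07067987]
side 48.30291319301853 253.05241001601732 185.95088875324245 [-0.08667599  0.          0.          0.          0.        ] [[-0.84708953 -0.53144138  0.00306394]
 [-0.17410434  0.27205683 -0.94639989]
 [ 0.5021225  -0.80221889 -0.32298275]] [0.4404853  0.14532366 0.89837226]
wrist 61.264672573935655 257.98094456146777 193.96977555391788 [-0.02298769  0.          0.          0.          0.        ] [[ 0.38563965 -0.92264761 -0.00185858]
 [-0.87879944 -0.36792453  0.30388003]
 [-0.281058   -0.11555487 -0.95270849]] [-0.67421297 -0.03907936  0.38021483]
```

View pics/scene0.png

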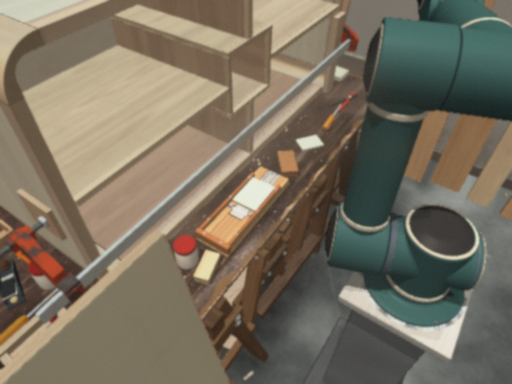

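View pics/side0.png

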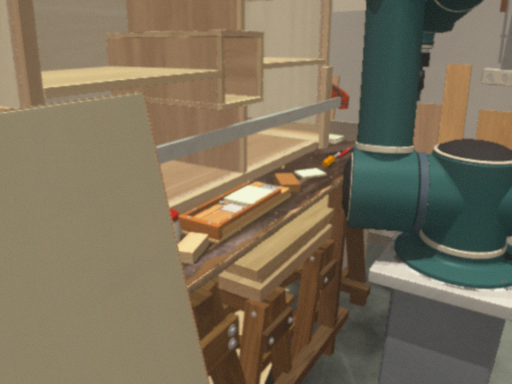

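View pics/wrist0.png

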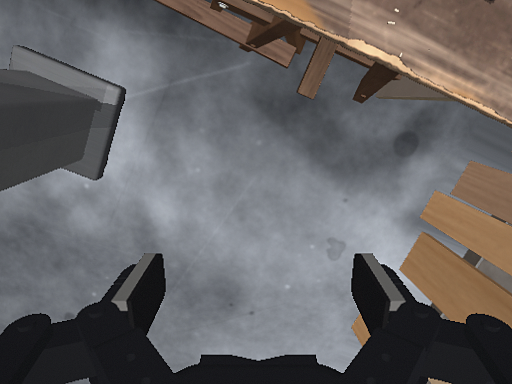

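The scene view shows the jig at about (243,208), with the cream board in it near (256,192). The jar is at (185,252), the oak at (207,266) and the cork block at (288,160). A smaller loose cream square lies at (310,143). I'll enlarge this.

Run:
```python
import cv2
a=cv2.imread("pics/scene0.png")[130:280,160:340];cv2.imwrite("pics/scz.png",cv2.resize(a,None,fx=4,fy=4,interpolation=cv2.INTER_CUBIC))
a=cv2.imread("pics/side0.png")[150:270,160:340];cv2.imwrite("pics/siz.png",cv2.resize(a,None,fx=4,fy=4,interpolation=cv2.INTER_CUBIC))
```

```text
(no output)
```

View pics/scz.png

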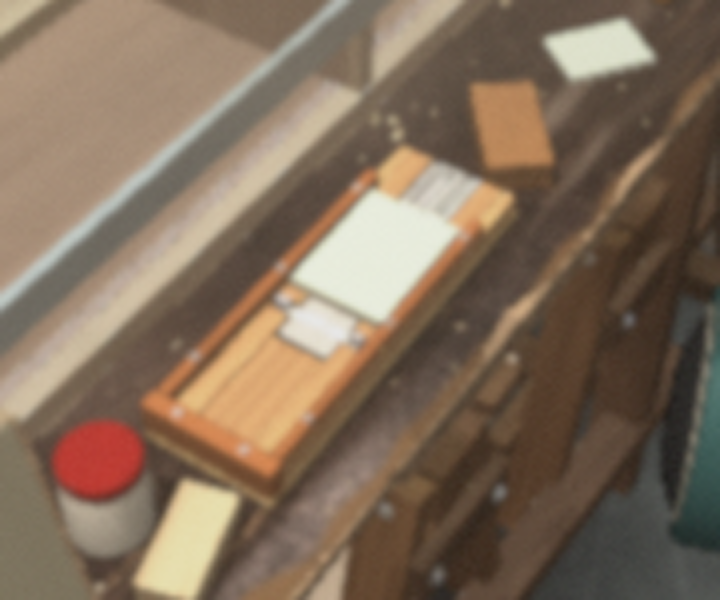

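View pics/siz.png

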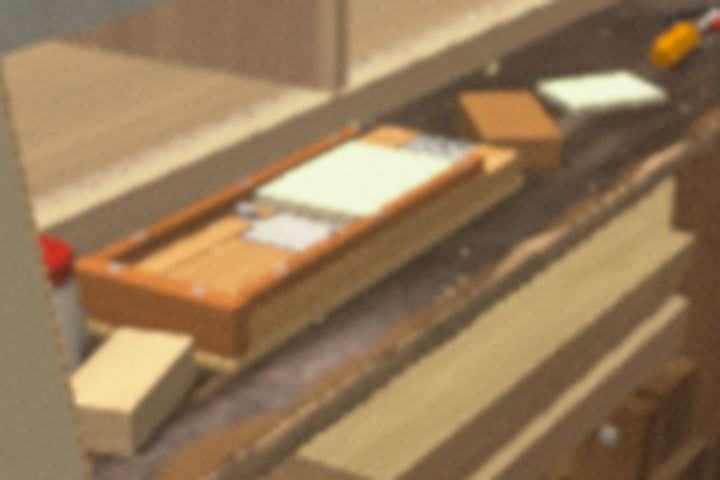

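```bash
cat > h.py <<'E'
import numpy as np,cv2
from bench import ctrl
def cal(f):
    fl=f["pixels"].shape[0]/2/np.tan(np.radians(f["fov_y"])/2)
    return np.array([[fl,0,f["cx"]],[0,fl,f["cy"]],[0,0,1.]]),np.array(f["distortion"],float),np.array(f["R"]),np.array(f["t"])
def proj(c,X):
    K,d,R,t=c;return cv2.projectPoints(np.array(X,float).reshape(-1,1,3),cv2.Rodrigues(R)[0],t,K,d)[0].reshape(-1,2)
def onplane(c,uv,z):
    K,d,R,t=c;n=cv2.undistortPoints(np.array(uv,float).reshape(-1,1,2),K,d).reshape(-1,2)
    r=np.c_[n,np.ones(len(n))]@R; o=-R.T@t
    return o+r*((z-o[2])/r[:,2])[:,None]
def jig2w(p,X):
    c,s=np.cos(p[2]),np.sin(p[2]);X=np.array(X,float).reshape(-1,3)
    return np.c_[p[0]+c*X[:,0]-s*X[:,1],p[1]+s*X[:,0]+c*X[:,1],X[:,2]]
E
python3 - <<'E'
from h import *
from scipy.optimize import least_squares
fs=[ctrl.grab_frame(n) for n in("scene","side")];cs=[cal(f) for f in fs]
J=[[.059,-.18,.028],[-.059,-.18,.028],[.059,.18,.042],[-.059,.18,.042]]
a=np.array([[400,146],[515,200],[143,402],[277,487]])/4+[160,130]
b=np.array([[378,127],[522,152],[78,265],[240,297]])/4+[160,150]
for c,o in zip(cs,(a,b)):
    print(np.vstack([onplane(c,o[:2],.028),onplane(c,o[2:],.042)]).round(4))
f=lambda p:np.r_[(proj(cs[0],jig2w(p,J))-a).ravel(),(proj(cs[1],jig2w(p,J))-b).ravel()]
r=least_squares(f,[.6,0.1,0]);print(r.x,r.fun.reshape(-1,2).round(1))
p=r.x
print("press",jig2w(p,[0,-.16,.0265]))
# board corners
bo=np.array([[358,190],[458,230],[382,322],[290,282]])/4+[160,130]
w=onplane(cs[0],bo,.038);c,s=np.cos(p[2]),np.sin(p[2]);d=w-[p[0],p[1],0]
print("board in jig",np.c_[c*d[:,0]+s*d[:,1],-s*d[:,0]+c*d[:,1]].round(4))
d=onplane(cs[0],np.array([[472,82],[532,82],[552,165],[487,162],[100,430],[185,485],[235,492],[545,40],[630,18],[655,58]])/4+[160,130],.028);print(d.round(3))
for k,n in zip((0,1),("sc","si")):
    im=fs[k]["pixels"].copy();o=[[160,130],[160,150]][k]
    im=cv2.resize(im[o[1]:o[1]+150,o[0]:o[0]+180],None,fx=4,fy=4)
    P=[[x,y,z] for x in(-.059,.059) for y in(-.18,.18) for z in (0,.028)]+[[x,y,.042] for x in(-.046,.046) for y in(-.135,.15)]+[[0,-.16,.0265],[.0345,.02,.035],[-.0345,.02,.035]]
    for u in proj(cs[k],jig2w(p,P)): cv2.circle(im,tuple(int(v) for v in (u-o)*4),3,(255,0,0),-1)
    cv2.imwrite(f"pics/fit_{n}.png",im)
E
```

```text
[[ 0.5869 -0.1201  0.028 ]
 [ 0.4705 -0.1196  0.028 ]
 [ 0.5814  0.2297  0.042 ]
 [ 0.4562  0.2341  0.042 ]]
[[ 0.5835 -0.1091  0.028 ]
 [ 0.4673 -0.1163  0.028 ]
 [ 0.5727  0.2351  0.042 ]
 [ 0.4674  0.2211  0.042 ]]
[0.5243123  0.05390876 0.03606903] [[-0.1 -0.9]
 [ 0.9 -1.6]
 [-0.2  2.1]
 [-0.2 -1.1]
 [ 0.8 -1.6]
 [ 0.5 -1.4]
 [-1.6 -0.3]
 [ 0.3  2.5]]
press [[ 0.53008209 -0.10598717  0.0265    ]]
board in jig [[ 0.0522 -0.1017]
 [-0.0416 -0.1064]
 [-0.0415  0.011 ]
 [ 0.0416  0.0148]]
[[ 0.58  -0.229  0.028]
 [ 0.535 -0.26   0.028]
 [ 0.466 -0.175  0.028]
 [ 0.514 -0.146  0.028]
 [ 0.599  0.26   0.028]
 [ 0.517  0.262  0.028]
 [ 0.484  0.247  0.028]
 [ 0.556 -0.32   0.028]
 [ 0.506 -0.395  0.028]
 [ 0.459 -0.355  0.028]]
```

View pics/fit_sc.png

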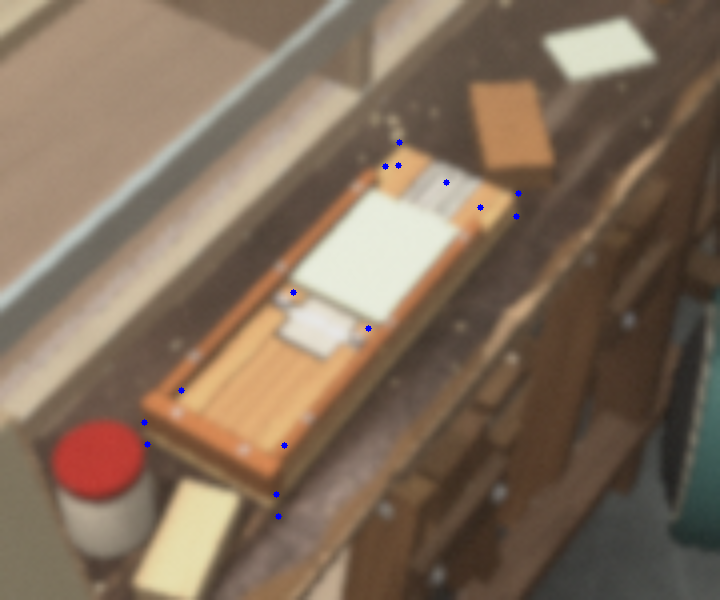

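Run:
```python
from h import *
from scipy.spatial.transform import Rotation as Ro
from scipy.optimize import least_squares
s=ctrl.sense();print(Ro.from_quat(s["eef_rot"]).as_matrix().round(3))
cs=[cal(ctrl.grab_frame(n)) for n in("scene","side")]
# rail lower edge, pixel lines
A=[[140,260],[348,44]];B=[[200,152],[335,107]]
def f(q):
    x,z,m=q;r=[]
    for c,o in zip(cs,(A,B)):
        P=proj(c,[[x+m*y,y,z] for y in(0.,-.3)]);d=(P[1]-P[0])/np.linalg.norm(P[1]-P[0])
        for u in o: v=np.array(u)-P[0];r.append(v[0]*d[1]-v[1]*d[0])
    return r
r=least_squares(f,[.7,.2,0]);print(r.x,r.fun)
c=cal(ctrl.grab_frame("wrist"));o=-c[2].T@c[3];print(o,o-s["tool_pos"])
```

```text
[[-0.923 -0.     0.386]
 [-0.386  0.001 -0.923]
 [-0.    -1.    -0.001]]
[ 0.5769047   0.1738762  -0.04540435] [-0.4605074   0.88579464  1.39133983 -2.48878777]
[ 0.33253125 -0.59252576  0.37335669] [0.07232951 0.0302239  0.142399  ]
```

View pics/fit_si.png

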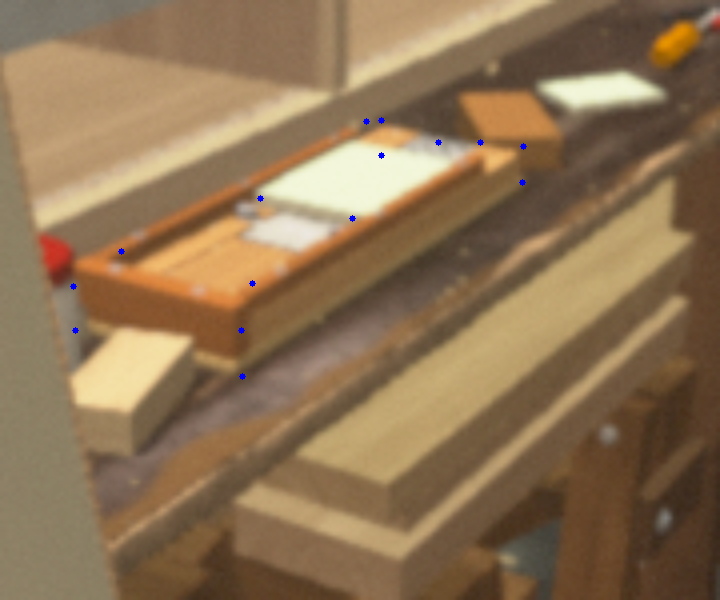

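Run:
```python
import cv2
a=cv2.imread("pics/scene0.png")[20:320,60:360];cv2.imwrite("pics/r1.png",cv2.resize(a,(600,600),interpolation=cv2.INTER_CUBIC))
a=cv2.imread("pics/side0.png")[70:230,150:360];cv2.imwrite("pics/r2.png",cv2.resize(a,None,fx=3.5,fy=3.5,interpolation=cv2.INTER_CUBIC))
```

```text
(no output)
```

View pics/r1.png

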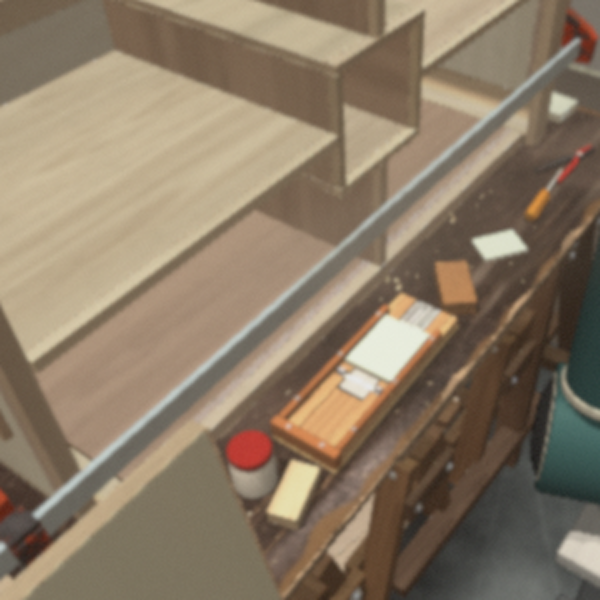

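View pics/r2.png

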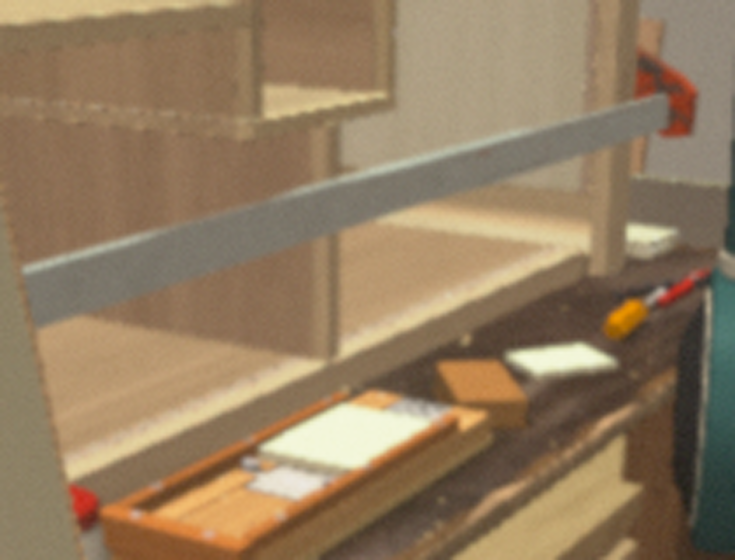

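Run:
```python
import cv2,numpy as np
for n,cols,lo in(("scene",(150,180,210,240,270,300,320),lambda x:260-(x-140)*216/208),("side",(170,200,230,260,290,320,335),lambda x:152-(x-200)*.33)):
    a=cv2.imread(f"pics/{n}0.png").astype(int)
    for x in cols:
        y=int(lo(x)); print(n,x,[(yy,tuple(int(v) for v in (a[yy,x]))) for yy in range(y-26,y+9,2)])
```

```text
scene 150 [(223, (96, 105, 109)), (225, (96, 105, 110)), (227, (100, 113, 124)), (229, (110, 128, 152)), (231, (115, 137, 161)), (233, (124, 149, 173)), (235, (136, 168, 191)), (237, (136, 170, 193)), (239, (135, 168, 191)), (241, (134, 167, 190)), (243, (133, 165, 188)), (245, (122, 152, 171)), (247, (105, 129, 140)), (249, (98, 118, 128)), (251, (97, 117, 127)), (253, (94, 115, 125)), (255, (95, 116, 126)), (257, (95, 116, 127))]
scene 180 [(192, (98, 108, 112)), (194, (97, 106, 111)), (196, (96, 105, 110)), (198, (95, 104, 110)), (200, (103, 118, 131)), (202, (112, 133, 157)), (204, (119, 141, 165)), (206, (130, 149, 172)), (208, (144, 160, 178)), (210, (157, 174, 192)), (212, (154, 178, 196)), (214, (159, 185, 201)), (216, (160, 187, 203)), (218, (157, 185, 201)), (220, (134, 158, 177)), (222, (90, 110, 127)), (224, (79, 98, 115)), (226, (80, 97, 115))]
scene 210 [(161, (170, 179, 174)), (163, (124, 133, 135)), (165, (100, 110, 116)), (167, (96, 107, 112)), (169, (97, 107, 113)), (171, (99, 109, 116)), (173, (105, 120, 135)), (175, (115, 135, 157)), (177, (120, 142, 164)), (179, 
[... 4262 characters left out ...]
 (98, (95, 126, 152)), (100, (102, 133, 156)), (102, (127, 146, 153)), (104, (104, 117, 123)), (106, (108, 119, 124)), (108, (104, 115, 121)), (110, (106, 118, 124)), (112, (103, 119, 131)), (114, (99, 127, 153)), (116, (103, 134, 160)), (118, (101, 135, 158)), (120, (101, 135, 159))]
side 335 [(81, (97, 130, 170)), (83, (95, 131, 167)), (85, (74, 99, 146)), (87, (61, 74, 99)), (89, (55, 64, 78)), (91, (34, 57, 119)), (93, (40, 58, 131)), (95, (34, 55, 128)), (97, (84, 103, 146)), (99, (110, 121, 127)), (101, (106, 116, 121)), (103, (110, 121, 127)), (105, (107, 119, 124)), (107, (105, 117, 126)), (109, (102, 119, 135)), (111, (107, 124, 141)), (113, (113, 128, 143)), (115, (115, 131, 143))]
```

Run:
```python
from h import *
from scipy.optimize import least_squares
cs=[cal(ctrl.grab_frame(n)) for n in("scene","side")]
for c in cs: print((-c[2].T@c[3]).round(3))
L={"low":([[180,200],[210,173],[240,146.5],[270,118.5],[300,91.5],[320,74]],[[170,160],[200,150.5],[230,141],[260,131],[290,122.5],[320,112.5]]),
"up":([[210,164],[240,137],[270,110.5],[300,84.5],[320,66.5]],[[170,144.5],[200,135],[230,127],[260,119],[290,111],[320,103]])}
for k,(A,B) in L.items():
  for sl in(0,1):
    def f(q):
        x,z,m,n=q;n*=sl;r=[]
        for c,o in zip(cs,(A,B)):
            P=proj(c,[[x+m*y,y,z+n*y] for y in(0.2,-.4)]);d=(P[1]-P[0])/np.linalg.norm(P[1]-P[0])
            for u in o: v=np.array(u)-P[0];r.append(v[0]*d[1]-v[1]*d[0])
        return r
    r=least_squares(f,[.7,.2,0,0]);cov=np.linalg.pinv(r.jac.T@r.jac);print(k,sl,r.x.round(4),np.sqrt(np.diag(cov)).round(3),np.abs(r.fun).max())
```

```text
[0.059 0.716 0.941]
[-0.053  0.915  0.426]
low 0 [0.6124 0.1638 0.005  0.    ] [0.003 0.002 0.005 0.   ] 0.8270156867749776
low 1 [ 0.6119  0.1642 -0.0028  0.0074] [0.003 0.002 0.009 0.007] 0.49029663557193004
up 0 [0.6089 0.2028 0.0035 0.    ] [0.003 0.002 0.007 0.   ] 0.7650154174531707
up 1 [ 0.608   0.2033 -0.004   0.0059] [0.003 0.002 0.011 0.007] 0.6876708686853508
```

```bash
python3 -m creep '[[[0.027,0.052,0.01],0.12,1],[[0.054,0.104,0.02],0.24,1],[[0.081,0.155,0.02],0.36,1],[[0.108,0.206,0.02],0.48,1],[[0.135,0.258,0.02],0.6,1],[[0.162,0.310,0.02],0.72,1],[[0.189,0.362,0.02],0.84,1],[[0.216,0.414,0.02],0.96,1],[[0.243,0.465,0.02],1.08,1],[[0.265,0.515,0.02],1.21,1],[[0.265,0.515,0.02],1.21,1],[[0.265,0.515,0.02],1.21,1]]' 40
python3 - <<'E'
from h import *
import pickle
f=ctrl.grab_frame("wrist");cv2.imwrite("pics/w1.png",f["pixels"]);pickle.dump(f,open("w1.pkl","wb"));f=ctrl.grab_frame("scene");cv2.imwrite("pics/s1.png",f["pixels"])
E
```

```text
time: 2.0
tool_pos: [0.5251, -0.108, 0.2513]
eef_rot: [0.509, -0.491, 0.491, -0.508]
ft_force: [0.4, 0.9, 0.3]
width: -0.0001
```

View pics/w1.png

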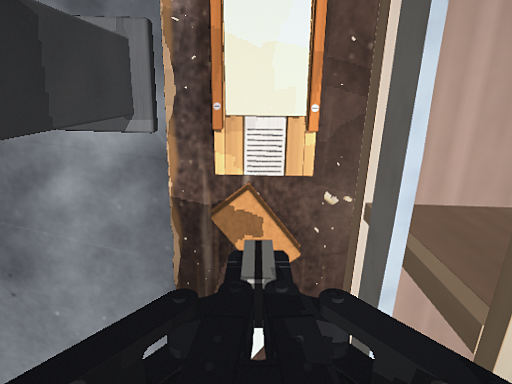

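View pics/s1.png

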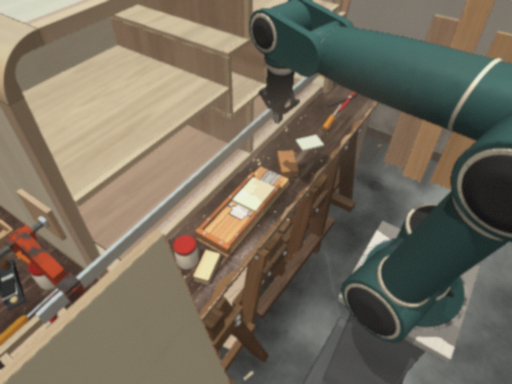

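The wrist view shows the ribbed strip at (265,145), the board's rear edge at about row 116, and the jig's rear end at row 176, columns 215–313. The fence starts are at row 130, and the clamp bar is at columns 380–430.

Run:
```python
from h import *
import pickle
f=pickle.load(open("w1.pkl","rb"));c=cal(f)
cv2.imwrite("pics/w1z.png",cv2.resize(f["pixels"][0:200,190:350],None,fx=3,fy=3,interpolation=cv2.INTER_CUBIC))
print("end corners",onplane(c,[[215,175],[313.5,176]],.028).round(4))
print("strip",onplane(c,[[243,175],[282.5,176],[246,116],[286,116]],.0265).round(4))
print("fence tops",onplane(c,[[211,130],[223,130],[308,131],[319,131],[210,0],[221,0],[315,0],[327,0]],.042).round(4))
print("board rear top",onplane(c,[[224,115],[307,116],[221.5,0],[312.5,0]],.038).round(4))
print("rail low",onplane(c,[[367,200],[392,0],[408,200],[433,0]],.164).round(3), onplane(c,[[405,200],[430,0]],.203).round(3))
```

```text
end corners [[ 0.4761 -0.1248  0.028 ]
 [ 0.5906 -0.122   0.028 ]]
strip [[ 0.5086 -0.1241  0.0265]
 [ 0.5547 -0.1237  0.0265]
 [ 0.5105 -0.0568  0.0265]
 [ 0.5546 -0.0552  0.0265]]
fence tops [[ 0.4738 -0.0716  0.042 ]
 [ 0.4867 -0.0711  0.042 ]
 [ 0.5778 -0.069   0.042 ]
 [ 0.5896 -0.0686  0.042 ]
 [ 0.4737  0.0526  0.042 ]
 [ 0.4843  0.0529  0.042 ]
 [ 0.5747  0.0561  0.042 ]
 [ 0.5863  0.0566  0.042 ]]
board rear top [[ 0.4873 -0.0557  0.038 ]
 [ 0.5761 -0.0536  0.038 ]
 [ 0.4843  0.0539  0.038 ]
 [ 0.5729  0.057   0.038 ]]
rail low [[ 0.607 -0.105  0.164]
 [ 0.605  0.028  0.164]
 [ 0.638 -0.104  0.164]
 [ 0.631  0.029  0.164]] [[ 0.617 -0.091  0.203]
 [ 0.611  0.019  0.203]]
```

View pics/w1z.png

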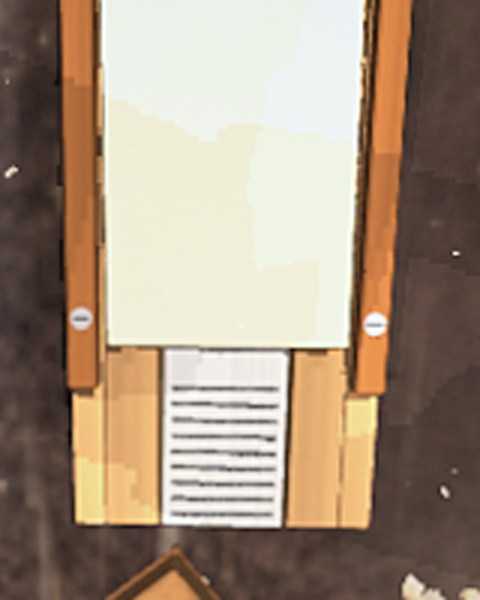

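```bash
python3 -m creep '[[[0.008,0.0135,-0.04],0,1],[[0.008,0.0135,-0.08],0,1],[[0.008,0.0135,-0.12],0,1],[[0.008,0.0135,-0.16],0,1],[[0.008,0.0135,-0.19],0,1],[[0.008,0.0135,-0.21],0,1],[[0.008,0.0135,-0.21],0,1],[[0.008,0.0135,-0.21],0,1]]'
python3 - <<'E'
from h import *
f=ctrl.grab_frame("wrist");cv2.imwrite("pics/w2.png",f["pixels"]);s=ctrl.sense();print(s["tool_pos"],s["ft_force"])
c=cal(f)
print("board rear top",proj(c,[[.53,-.0547,.038]]))
E
```

```text
time: 3.1
tool_pos: [0.5339, -0.0947, 0.0427]
eef_rot: [-0.508, 0.491, -0.492, 0.509]
ft_force: [0.1, 0.1, 0.8]
width: 0.0
[ 0.53394031 -0.09464511  0.04277349] [0.87940038 0.18069465 0.57041657]
board rear top [[251.58843553 175.9889345 ]]
```

View pics/w2.png

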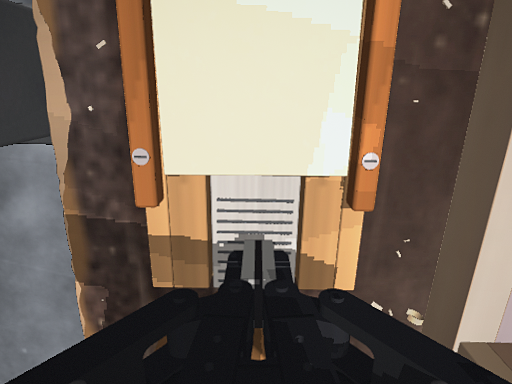

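The fingertip is centred over the ribbed strip at (258,240), and the board's rear edge is at row 176, well ahead of it. Now I press.

```bash
python3 -m creep '[[[0,0,-0.008],0,1],[[0,0,-0.013],0,1],[[0,0,-0.018],0,1],[[0,0,-0.022],0,1],[[0,0,-0.0255],0,1],[[0,0,-0.0255],0,1],[[0,0,-0.0255],0,1],[[0,0,-0.0255],0,1]]'
python3 - <<'E'
from h import *
s=ctrl.sense();print(s["tool_pos"],s["ft_force"])
f=ctrl.grab_frame("wrist");cv2.imwrite("pics/w3.png",f["pixels"])
E
```

```text
time: 4.15
tool_pos: [0.5333, -0.0943, 0.016]
eef_rot: [-0.509, 0.491, -0.491, 0.509]
ft_force: [-2.9, 1.5, 5.8]
width: -0.0
[ 0.53327004 -0.09430755  0.01599545] [-2.91221649  1.50329759  5.81863837]
```

View pics/w3.png

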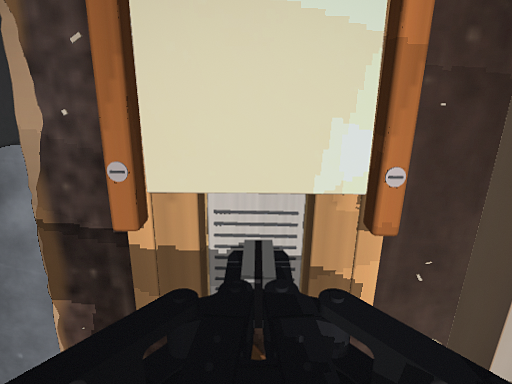

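```bash
python3 -m creep '[[[0,0.008,0],0,1],[[0,0.016,0],0,1],[[-0.001,0.022,0],0,1],[[-0.001,0.027,0],0,1],[[-0.001,0.032,0],0,1],[[-0.001,0.038,0],0,1],[[-0.001,0.044,0],0,1],[[-0.001,0.05,0],0,1],[[-0.001,0.056,0],0,1],[[-0.001,0.062,0],0,1],[[-0.002,0.068,0],0,1],[[-0.002,0.074,0],0,1],[[-0.002,0.08,0],0,1],[[-0.002,0.08,0],0,1]]'
python3 - <<'E'
from h import *
s=ctrl.sense();print(s["tool_pos"],s["ft_force"])
for n in("wrist","scene"):
  f=ctrl.grab_frame(n);p=f["pixels"]
  cv2.imwrite(f"pics/{n}4.png",p if n=="wrist" else cv2.resize(p[130:280,160:340],None,fx=4,fy=4,interpolation=cv2.INTER_CUBIC))
E
```

```text
time: 5.95
tool_pos: [0.5318, -0.0142, 0.0163]
eef_rot: [-0.508, 0.491, -0.492, 0.509]
ft_force: [-0.2, -0.1, 5.4]
width: -0.0
[ 0.53176959 -0.01423596  0.01632859] [-0.19741982 -0.14119332  5.44891045]
```

View pics/wrist4.png

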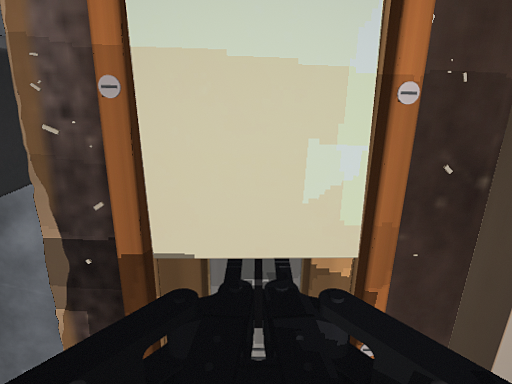

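View pics/scene4.png

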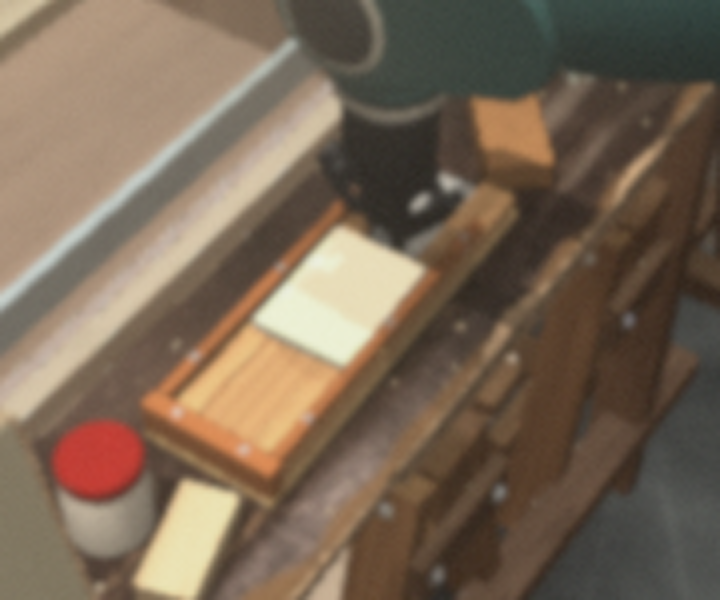

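The board is square, flat and over the lowered stops, moving with the finger (5.4 N down). I'll continue.

```bash
python3 -m creep '[[[0,0.006,0],0,1],[[0,0.012,0],0,1],[[0,0.018,0],0,1],[[-0.001,0.024,0],0,1],[[-0.001,0.03,0],0,1],[[-0.001,0.036,0],0,1],[[-0.001,0.042,0],0,1],[[-0.001,0.048,0],0,1],[[-0.001,0.054,0],0,1],[[-0.001,0.06,0],0,1],[[-0.002,0.066,0],0,1],[[-0.002,0.072,0],0,1],[[-0.002,0.077,0],0,1],[[-0.002,0.082,0],0,1],[[-0.002,0.086,0],0,1],[[-0.002,0.088,0],0,1],[[-0.002,0.09,0],0,1],[[-0.002,0.09,0],0,1]]'
python3 - <<'E'
from h import *
s=ctrl.sense();print(s["tool_pos"],s["ft_force"])
for n in("scene",):
  f=ctrl.grab_frame(n);p=f["pixels"]
  cv2.imwrite(f"pics/{n}5.png",p if n=="wrist" else cv2.resize(p[130:280,160:340],None,fx=4,fy=4,interpolation=cv2.INTER_CUBIC))
E
```

```text
time: 8.3
tool_pos: [0.5298, 0.0754, 0.0163]
eef_rot: [-0.509, 0.491, -0.492, 0.509]
ft_force: [-0.0, -4.4, 4.7]
width: 0.0
[0.52977218 0.07540443 0.01626146] [-1.43357168e-04 -4.38095839e+00  4.66900011e+00]
```

View pics/scene5.png

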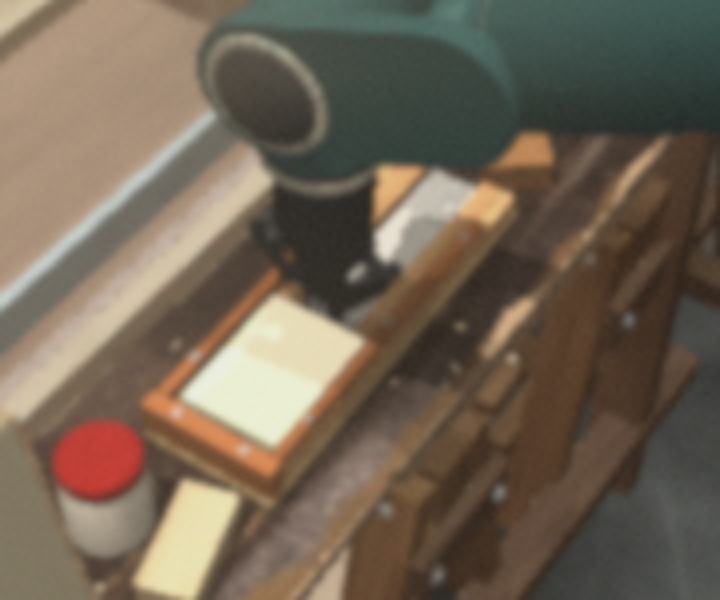

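```bash
python3 -m creep '[[[0,0.001,0],0,1],[[0,0.002,0],0,1],[[0,0.003,0],0,1],[[0,0.003,0],0,1]]'; python3 -m creep '[[[0,0.001,0],0,1],[[0,0.002,0],0,1],[[0,0.003,0],0,1],[[0,0.003,0],0,1]]'
```

```text
time: 8.85
tool_pos: [0.5298, 0.0783, 0.0163]
eef_rot: [-0.509, 0.491, -0.492, 0.509]
ft_force: [-0.6, -5.1, 6.4]
width: -0.0
time: 9.35
tool_pos: [0.5298, 0.0812, 0.0163]
eef_rot: [-0.509, 0.491, -0.492, 0.509]
ft_force: [0.1, -4.4, 6.6]
width: 0.0002
```

```bash
for i in 1 ; do python3 -m creep '[[[0,0.001,0],0,1],[[0,0.002,0],0,1],[[0,0.002,0],0,1]]'; done; python3 -m creep '[[[0,0.001,0],0,1],[[0,0.002,0],0,1],[[0,0.002,0],0,1]]'
```

```text
time: 9.72
tool_pos: [0.5297, 0.0825, 0.0163]
eef_rot: [0.509, -0.49, 0.492, -0.508]
ft_force: [-0.7, -11.9, 7.1]
width: 0.0
time: 10.1
tool_pos: [0.5296, 0.0828, 0.0163]
eef_rot: [0.51, -0.49, 0.493, -0.507]
ft_force: [-2.6, -29.3, 10.7]
width: 0.0
```

Run:
```python
from h import *
f=ctrl.grab_frame("scene");p=f["pixels"]
cv2.imwrite(f"pics/s6.png",cv2.resize(p[180:260,180:290],None,fx=7,fy=7,interpolation=cv2.INTER_CUBIC))
```

```text
(no output)
```

View pics/s6.png

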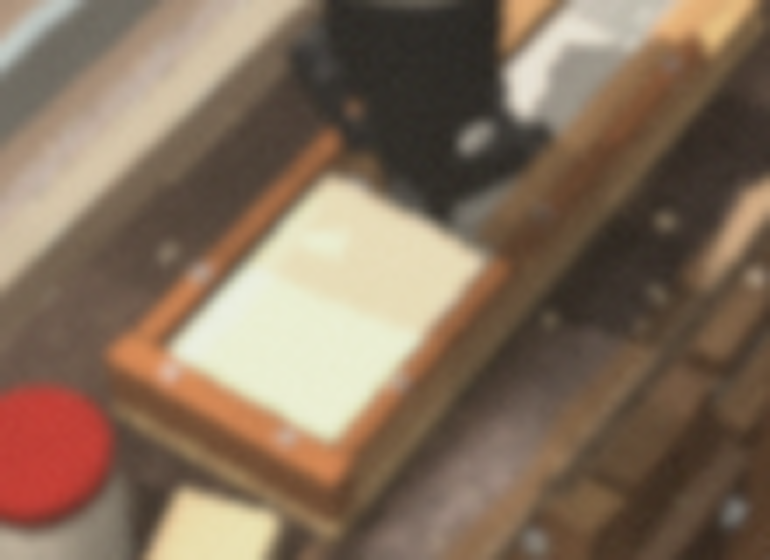

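The board is home: the finger stalled at y=0.083 with 29 N against the fence, and the front edge meets the fence at about (250,440)/(170,360). I'll relieve the force, back off a little, then lift.

```bash
python3 -m creep '[[[0,-0.002,0],0,1],[[0,-0.004,0],0,1],[[0,-0.006,0],0,1],[[0,-0.008,0],0,1],[[0,-0.009,0],0,1],[[0,-0.009,0],0,1],[[0,-0.009,0.003],0,1],[[0,-0.009,0.006],0,1],[[0,-0.009,0.01],0,1],[[0,-0.009,0.015],0,1],[[0,-0.009,0.022],0,1],[[0,-0.009,0.035],0,1],[[0,-0.02,0.06],0,1],[[0,-0.05,0.09],0,1],[[0,-0.09,0.12],0,1],[[0,-0.11,0.15],0,1],[[0,-0.12,0.18],0,1],[[0,-0.12,0.2],0,1],[[0,-0.12,0.2],0,1],[[0,-0.12,0.2],0,1]]'
python3 - <<'E'
from h import *
import pickle
for n in("wrist","scene"):
  f=ctrl.grab_frame(n);p=f["pixels"];pickle.dump(f,open(n+"7.pkl","wb"))
  cv2.imwrite(f"pics/{n}7.png",p if n=="wrist" else cv2.resize(p[130:280,160:340],None,fx=4,fy=4,interpolation=cv2.INTER_CUBIC))
E
```

```text
time: 12.65
tool_pos: [0.5289, -0.0338, 0.2146]
eef_rot: [0.509, -0.491, 0.491, -0.509]
ft_force: [-0.8, -0.3, 0.1]
width: 0.0002
```

View pics/wrist7.png

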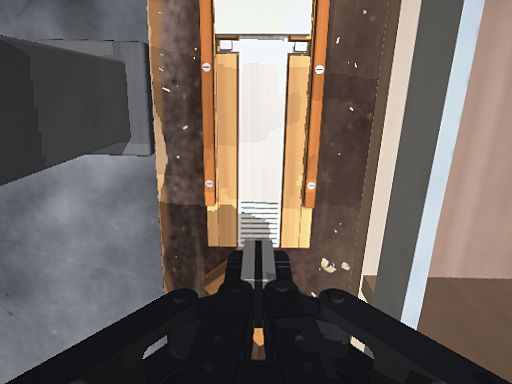

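View pics/scene7.png

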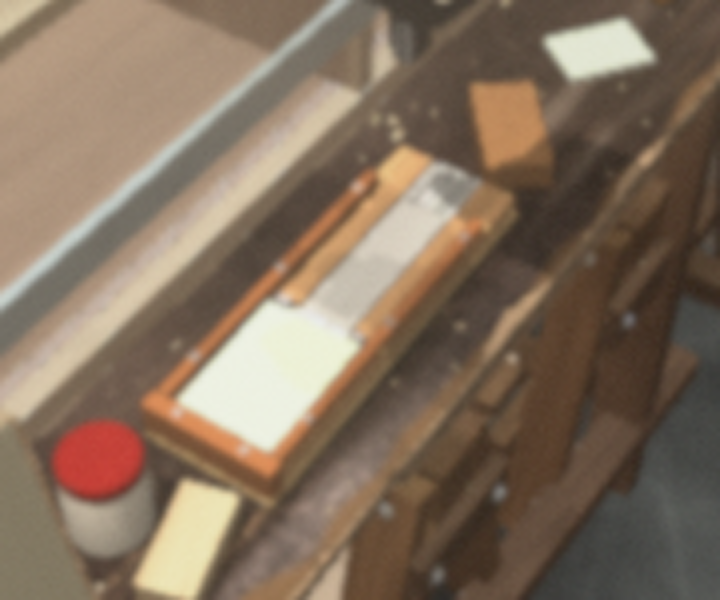

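The stops stand up behind the board at (224,45) and (300,45), and the bystanders look unchanged. I'll take one more look from above the end fence.

```bash
python3 -m creep '[[[0,0.04,0.02],0,1],[[0,0.08,0.02],0,1],[[0,0.11,0.02],0,1],[[0,0.12,0.02],0,1],[[0,0.12,0.02],0,1],[[0,0.12,0.02],0,1]]'
python3 - <<'E'
from h import *
import pickle
f=ctrl.grab_frame("wrist");p=f["pixels"];pickle.dump(f,open("w8.pkl","wb"))
cv2.imwrite("pics/w8.png",cv2.resize(p[20:270,140:400],None,fx=2.3,fy=2.3,interpolation=cv2.INTER_CUBIC))
E
```

```text
time: 13.5
tool_pos: [0.5292, 0.0849, 0.2355]
eef_rot: [0.509, -0.491, 0.491, -0.508]
ft_force: [-0.1, 0.4, 0.3]
width: -0.0001
```

View pics/w8.png

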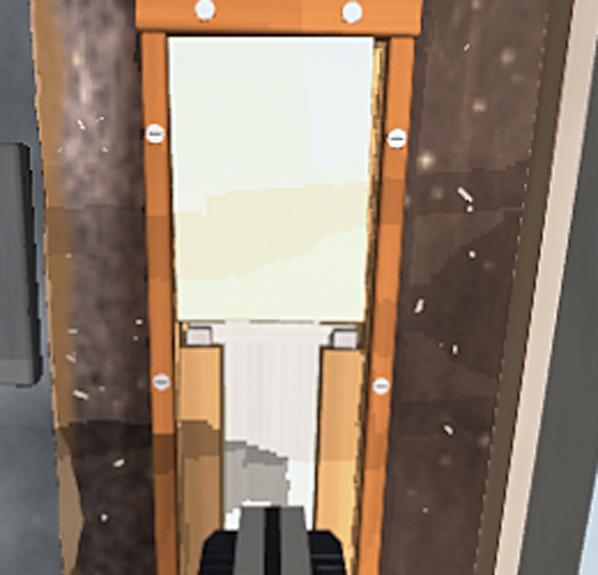

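Run:
```python
from h import *
c=cal(__import__("pickle").load(open("w8.pkl","rb")))
q=lambda L:np.array(L)/2.3+[140,20]
print("board",onplane(c,q([[168,38],[374,38],[177,322],[364,320]]),.038).round(4))
print("fence",onplane(c,q([[160,34],[385,36]]),.042).round(4),"stops top front/back",onplane(c,q([[200,327],[345,328],[200,346],[345,347]]),.035).round(4))
print(ctrl.hand_in())
```

```text
board [[0.4821 0.2115 0.038 ]
 [0.5678 0.2145 0.038 ]
 [0.4856 0.0913 0.038 ]
 [0.5721 0.0953 0.038 ]]
fence [[0.4794 0.2123 0.042 ]
 [0.5718 0.2148 0.042 ]] stops top front/back [[0.496  0.0887 0.035 ]
 [0.5639 0.0906 0.035 ]
 [0.4961 0.0795 0.035 ]
 [0.5644 0.0814 0.035 ]]
the job is handed in; nothing more can be done
None
```

The board is home against the end fence with the stops up behind it, and I handed the job in at about 13.6 s of the 42 s allowed. `hand_in` reports no verdict, so I don't know how it was judged.

- **Press:** I pressed the ribbed strip down about 10 mm with the shut fingertips, while the board was still behind the stops.
- **Push:** Holding the strip down, I pushed the board over the lowered stops until the finger stalled against the end fence with about 29 N along the jig. I then backed off a few millimetres and let the strip rise.

**Last checks from the wrist camera:**
- The board's front edge is within about 1 mm of the fence face.
- It is square to within about 0.02 rad.
- The stops match their risen height: measured as if fully up, they came out about 9 mm thick (8 mm actual), just behind the board's rear edge.
- The arm is clear of everything.
- The cork block, jar and oak offcut look unmoved by eye in the scene camera; I did not measure them again.

**Disagreements and limits:**
- My first jig position was about 10 mm out along y, because I had assumed the body was symmetric about its origin. The wrist view corrected it before I pressed.
- The finger stalled about 2 mm short of the position I had calculated, which is within the measurement error.
- I did not measure the stop bar's depth directly, only from its appearance in the picture.

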